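# Reset the sagging lid hinge of a dry-block incubator

## Task

The incubator's lid no longer stays up: lift it about 40 degrees by its blue bar and let go to see it sink shut. Then tighten the hinge's black thumb nut (clockwise) until it is just snug - by feel, a moderate twist, without overtightening, which would ruin the friction shoe - and lift the lid about 40 degrees again and let go; it must now stay there by itself. Leave the things standing around it where they are.

Things in the scene. Friction and masses are not known exactly. Their poses are not given: they have to be found in the camera images.
- lid (a joint): Opening angle of the grey lid, rad: 0 shut, grows as its front edge rises, stop at 1.4. The lid (185 x 220 x 20 mm, 0.38 to 0.6 kg, hidden) is hinged along the housing's rear edge. Its hinge is slack at the start of every run: let go at any angle from 0.4 to 1.0 it sinks shut in about a second.
- handle (a point): Middle of the blue round handle bar on the lid (10 mm thick, 100 mm long, along the point's y axis), 35 mm above the lid's top face with 30 mm free below it; lid shut: 160 mm in front of and 55 mm above the hinge line. Turns with the lid. A light vertical pinch across the bar can follow the arc while the bar turns between the fingers; lifting takes up to 15 N.
- hinge (a point): Middle of the hinge line, on the fixed housing, 100 mm above the bench. Its y axis is the hinge line, x points level to the machine's rear, away from the handle, z up. The handle moves about it on a circle of 169 mm radius. The housing (200 x 220 x 100 mm) is fixed; its place and yaw vary.
- nut_grip (a point): Centre, at half height, of the black round thumb nut (44 mm across, 40 mm high, vertical axis, orange top), 145 mm above the bench on the hinge clamp. The point does not turn; the nut's angle is not measured. Clockwise seen from above tightens. Thread friction 0.26 N m (flips if the wrist recoils); hidden slack before the shoe touches is 0.05 to 0.95 rad. The nut stays where it is left.
- clamp: Grey hinge clamp (75 x 76 x 105 mm) fixed on the housing's +y side; origin under its centre. Inside, the nut presses a sprung shoe on the lid's hinge disc: after touch 36 N per rad of turn, and the nut's torque rises 0.36 N m per rad. Lids need 7 to 13 N to stay at 40 degrees. A rise of 0.14 to 0.20 N m over the torque in the slack (0.4 to 0.55 rad past touch) suits all; 24 N ruins it.
- tube_rack: Blue tube rack, 70 x 150 x 84 mm with tubes, standing on the bench on the machine's -y side; origin at the centre of its underside. Bystander.
- reagent: Jar with blue cap, 54 mm across, 100 mm high; origin at the centre of its underside. Bystander, on the machine's +y side.
- tip_box: Yellow tip box, 85 x 120 x 50 mm; origin at the centre of its underside. Bystander, behind the tube rack.

How it is judged:
By the outcome, as a careful person would: the job done as asked, in the order asked, and still so for the second after the job is handed in, with the robot touching nothing.
It also fails if it takes over 72 s, if anything falls off the work surface, if the arm or the gripper's body presses on something with over 40 N, if the wrist force passes 120 N, or if a joint passes its speed limit or range.

## Robot

A 7-joint arm with a two-finger parallel gripper is mounted at the origin on the work surface. World frame = base frame: x ahead of the robot, y to its left, z up, the work surface at z = 0. Lengths are in m, angles in rad, forces in N, time in s.
With the tool pointing down it reaches from about 0.35 to 0.9 m from the base axis. Payload 8.1 kg.
Tool frame: the origin (TCP) lies on the centre line of the jaws, within the pads' length; the fingertips stand arm.tips_ahead ahead of it and the grasp point (between the pads) lies 8 mm behind it (arm.tips_ahead is the distance from the TCP to the fingertips, in m); z points along the fingers, y is the direction in which the jaws open and shut (so a half turn about z gives the same grasp; the last joint's range is limited). The gripper opens to 92 mm and grips with 3 to 60 N. Pads are 19 mm wide; open, the fingers measure 130 mm over their backs; the gripper's body (75 mm by 190 mm) begins 47 mm behind the grasp point.
Start: joints at [-1.405, 0.434, 0.025, 1.573, -0.012, 1.134, -0.075], TCP at [0.166, 0.603, 0.238] pointing down, gripper open.
Joint ranges: [-2.62, 2.62], [-0.44, 2.09], [-1.27, 1.32], [0.08, 2.57], [-1.32, 4.46], [0.12, 2], [-2.74, 2.74]. Speed limits (rad/s): [2.22, 2.22, 3.01, 3.01, 3.14, 3.14, 3.14].

## Interface

Orientations are given as a rotation vector (axis times angle).
In Python, from cell import arm gives the robot as it stands. The module is installed in compiled form; this text tells all that it offers.
- The arm moves only by the tool jog_arm, never from a script. Its argument "moves" is a list of rows, each an object with "twist": the turn, a rotation vector about the tool's x, y, z in units of 10 degrees (1.0 is 10 degrees), a list of three; "xyz": the shift along the tool's x, y, z in units of 60 mm (1.0 is 60 mm), a list of three; "grip": the closure, from -1 (fully open) to 1 (shut). A call has 1 to 5 rows; each row is the pose to reach, as a shift and turn from the pose commanded when the call began, along the tool's axes at that moment; what a row does not reach only later rows make up. A row lasts 1/8 s, in which the tool goes at most 62.5 mm and 10.7 degrees, less where a joint would pass 70% of its speed; a pose out of reach is approached as far as the arm can. A call with a gripper value outside its range is refused whole. The fingers move at their own pace and stop on an object; "force" is the grip in N (left out, the last holds). Time passes only in rows, so rows that repeat a pose let the fingers close. It gives the time, the measured TCP pose, the force and the opening at its end, in the units of the state.
- arm.observe(): the state, without advancing time (a new reading comes with each control period).
- arm.get_image(name): name is "scene" or "side" or "wrist"; returns the picture (420x560x3 uint8, blue, green, red); there is no depth.
- arm.camera_params(name): a dict with "mtx" (3x3 intrinsics, pixels), "k1" (the pictures are not rectified: a ray, as slopes to the right and down, at radius r is drawn at 1 + k1 r^2 times it, then the intrinsics apply), "T" (4x4, takes a point from camera to world coordinates); the wrist camera has in their place "T_tool_cam" (4x4, takes a point from camera to tool coordinates, whose origin is the TCP and whose axes are the flange's). Camera axes: x right, y down, z forward; pixel columns grow to the right and rows downward; lengths in m; the calibration is good to about 2 mm. A picture is of the moment at which its call begins: read the wrist's pose just before it. camera_params takes no time and is no camera call.
- arm.sign_off(): hands the job in, once; it reports no verdict.
The state is a dict: "clock": time; "joints": joint angles; "dq": joint speeds; "joint_efforts": joint torques, N m; "position": TCP position; "ee_rot": TCP orientation; "force": force on the tool from outside, world axes, zero at the start; "ft_torque": the same for the moment, N m; "width": opening from 0.0 (shut) to 1.0 (fully open).
Only numpy, scipy, OpenCV 4.12 (cv2) and the standard library are available. Lean on these libraries where they do the work, as an engineer would, in place of code of your own. Each camera call takes 0.05 s, during which the arm holds its last target. There are 200 camera calls.

## Working session

There is one attempt and no reset: what is moved stays moved. The work goes in short steps, Python scripts to look and compute and a tool call to move; the robot and the scene stay as the last step left them, time stands still between calls to the robot, and variables do not carry over. Pictures are saved under pics/ and viewed, about 8 in all and at most 12, crops included, and the job is handed in when it is done.

Besides the shell and the picture viewer there is one more tool, called after "Request:" in YAML: its name, and indented under it one key for each argument. jog_arm: Moves the arm, as the interface text tells. Its arguments: {"type":"object","properties":{"moves":{"type":"array","items":{"type":"object","properties":{"twist":{"type":"array","items":{"type":"number"}},"xyz":{"type":"array","items":{"type":"number"}},"grip":{"type":"number"}}}},"force":{"type":"number"}},"required":["moves"]}

```bash
mkdir -p pics; cat > h.py <<'E'
import numpy as np, cv2
from cell import arm
from scipy.spatial.transform import Rotation as R
def ray(name,uv,state=None):
    p=arm.camera_params(name); K=np.array(p["mtx"])
    d=np.array([(uv[0]-K[0,2])/K[0,0],(uv[1]-K[1,2])/K[1,1]]); k=p["k1"]
    s=d.copy()
    for _ in range(30): s=d/(1+k*(s@s))
    if "T" in p: T=np.array(p["T"])
    else:
        W=np.eye(4); W[:3,:3]=R.from_rotvec(state["ee_rot"]).as_matrix(); W[:3,3]=state["position"]; T=W@np.array(p["T_tool_cam"])
    v=T[:3,:3]@np.array([s[0],s[1],1]); return T[:3,3],v/np.linalg.norm(v)
def onz(name,uv,z,state=None):
    o,v=ray(name,uv,state); return o+v*(z-o[2])/v[2]
def meet(r1,r2):
    (a,u),(b,w)=r1,r2
    t=np.linalg.lstsq(np.c_[u,-w],b-a,rcond=None)[0]; p,q=a+t[0]*u,b+t[1]*w
    return (p+q)/2,np.linalg.norm(p-q)
E
python3 - <<'E'
from h import *
s=arm.observe(); print(s, arm.tips_ahead)
for n in ("scene","side","wrist"):
    cv2.imwrite(f"pics/{n}0.png",arm.get_image(n))
a=cv2.imread("pics/scene0.png");b=cv2.imread("pics/side0.png")
for n in ("scene","side"): print(n,np.round(arm.camera_params(n)["T"],3).tolist())
print(arm.camera_params("wrist"))
E
```

```text
{'clock': 0.0, 'joints': array([-1.40458276,  0.43523116,  0.02494109,  1.57413214, -0.0116042 ,
        1.13396521, -0.07510262]), 'dq': array([ 2.13523682e-04,  1.32047840e-03, -3.80001938e-04,  4.79041069e-05,
       -6.80097619e-04,  1.91457815e-03,  1.64900830e-03]), 'joint_efforts': array([ 3.65349479e-04, -6.67839146e+01,  9.85334292e-01, -3.14464545e+01,
       -6.04163460e-02,  4.29392047e-02,  1.89485336e-04]), 'position': array([0.16589411, 0.60205831, 0.23692594]), 'ee_rot': array([-4.21040548e-01, -3.11316256e+00,  2.49547578e-03]), 'force': array([-1.17198825,  0.74888653, -0.10848874]), 'ft_torque': array([-0.07126674,  0.02802676,  0.00748413]), 'width': 0.9976744301861341} 0.011
scene [[-0.313, 0.496, -0.809, 1.266], [0.95, 0.173, -0.261, 0.204], [0.011, -0.851, -0.526, 0.568], [0.0, 0.0, 0.0, 1.0]]
side [[-0.996, -0.076, 0.052, 0.53], [-0.091, 0.746, -0.66, 0.716], [0.012, -0.662, -0.75, 0.999], [0.0, 0.0, 0.0, 1.0]]
{'mtx': array([[303.20635074,   0.        , 271.83824459],
       [  0.        , 303.20635074, 210.92332569],
       [  0.        ,   0.        ,   1.        ]]), 'k1': -0.003950082647876876, 'T_tool_cam': array([[ 3.79477606e-04, -9.58932579e-01, -2.83633856e-01,
         7.67692783e-02],
       [ 9.99999821e-01,  2.32805537e-04,  5.50825371e-04,
        -1.78707596e-03],
       [-4.62172862e-04, -2.83634014e-01,  9.58932496e-01,
        -1.48586327e-01],
       [ 0.00000000e+00,  0.00000000e+00,  0.00000000e+00,
         1.00000000e+00]])}
```

View pics/scene0.png

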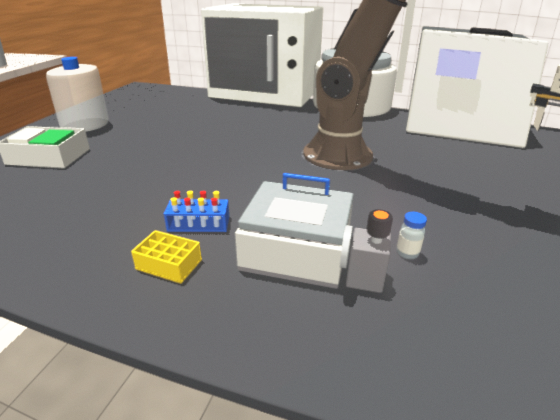

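View pics/side0.png

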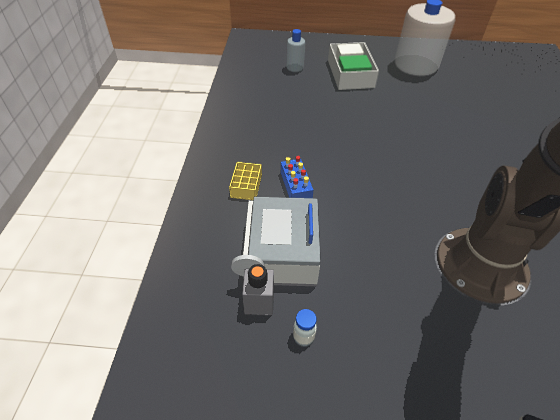

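The scene view shows the blue handle at about (306,180), the orange nut top at (381,216), the jar at (412,235), and the rack and box at left. In the side view the handle is at (311,223), the nut at (257,272) and the jar at (305,325). The handle faces the robot.

```bash
python3 - <<'E'
from h import *
def blobs(n,lo,hi,box):
    im=cv2.cvtColor(cv2.imread(f"pics/{n}0.png"),cv2.COLOR_BGR2HSV); m=cv2.inRange(im,lo,hi)
    k=np.zeros_like(m);x0,y0,x1,y1=box;k[y0:y1,x0:x1]=m[y0:y1,x0:x1]
    c=max(cv2.findContours(k,0,2)[0],key=cv2.contourArea); return c,k
O=((3,150,150),(18,255,255));B=((105,150,60),(128,255,255))
r={}
for n,box in (("scene",(350,190,410,240)),("side",(235,250,285,295))):
    c,_=blobs(n,*O,box); e=cv2.fitEllipse(c) ; r[n]=e[0]; print(n,"nut",e, onz(n,e[0],.165))
print("nut meet",meet(ray("scene",r["scene"]),ray("side",r["side"])))
for n,box in (("scene",(270,165,345,200)),("side",(300,195,325,250))):
    c,k=blobs(n,*B,box); ys,xs=np.nonzero(k); pts=np.c_[xs,ys]
    print(n,"handle",cv2.minAreaRect(c),cv2.boundingRect(c))
    im=cv2.imread(f"pics/{n}0.png");x0,y0,x1,y1=box
    cr=cv2.resize(im[y0-10:y1+10,x0-10:x1+10],None,fx=5,fy=5,interpolation=0); cv2.imwrite(f"pics/{n}c.png",cr)
a=cv2.imread("pics/scenec.png");b=cv2.imread("pics/sidec.png");H=max(a.shape[0],b.shape[0])
pad=lambda q:cv2.copyMakeBorder(q,0,H-q.shape[0],0,0,0)
cv2.imwrite("pics/crop.png",np.hstack([pad(a),pad(b)])); print(a.shape,b.shape)
E
```

```text
scene nut ((380.5929870605469, 214.29981994628906), (7.936832904815674, 14.595052719116211), 97.43170928955078) [0.61385454 0.19252243 0.165     ]
side nut ((257.04888916015625, 270.94989013671875), (9.54908275604248, 11.54419994354248), 80.10089111328125) [0.61698566 0.19208857 0.165     ]
nut meet (array([0.61675422, 0.19279354, 0.1666098 ]), np.float64(0.0005424611067877274))
scene handle ((305.2099914550781, 183.02999877929688), (46.52762985229492, 15.839193344116211), 8.130102157592773) (283, 173, 46, 22)
side handle ((310.5, 220.0), (32.0, 3.0), 90.0) (309, 204, 4, 33)
(275, 475, 3) (375, 225, 3)
```

View pics/crop.png

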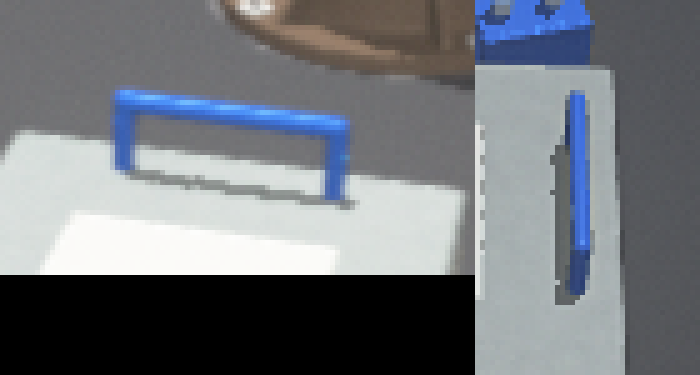

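The crops show the bar's ends at scene (283,174.4) and (329.6,180), and at side (310.4,203.6) and (311.6,234.6).

```bash
python3 - <<'E'
from h import *
sc=[(283.3,174.6),(329.4,180)]; sd=[(310.2,203.6),(311.4,234.6)]
P=[]
for a,b in zip(sc,sd):
    print(onz("scene",a,.155),onz("side",b,.155),meet(ray("scene",a),ray("side",b)))
    P.append((onz("scene",a,.155)+onz("side",b,.155))/2)
P=np.array(P); d=P[1]-P[0]; print("len",np.linalg.norm(d),"mid",P.mean(0))
yaw=np.arctan2(-d[0],d[1]); print("yaw",np.degrees(yaw))
# jaw yaw: tool now
s=arm.observe(); M=R.from_rotvec(s["ee_rot"]).as_matrix(); print(np.round(M,3))
# lid edges in the wrist? check the reagent jar
print("jar",onz("scene",(415,219),.1),onz("side",(306,318),.1))
E
```

```text
[ 0.499499   -0.04200874  0.155     ] [ 0.50033095 -0.04205104  0.155     ] (array([ 0.50034095, -0.04171435,  0.15542736]), np.float64(7.078944035569734e-05))
[0.48990712 0.06536889 0.155     ] [0.49310488 0.06402646 0.155     ] (array([0.49323726, 0.06579544, 0.15692862]), np.float64(0.0004488756615230546))
len 0.10705831889048281 mid [0.49571049 0.0113339  0.155     ]
yaw 4.504979540311964
[[-0.964  0.266 -0.   ]
 [ 0.266  0.964 -0.001]
 [-0.    -0.001 -1.   ]]
jar [0.50275074 0.26585587 0.1       ] [0.49422532 0.26729969 0.1       ]
```

View pics/wrist0.png

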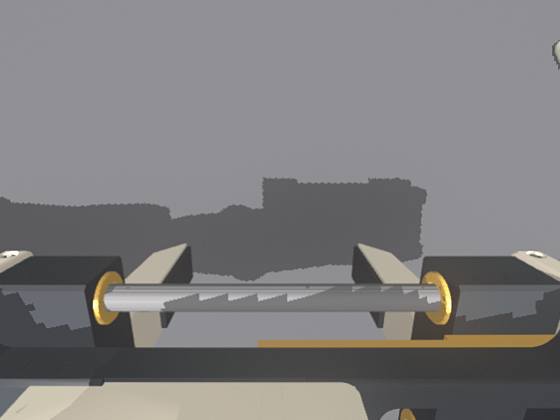

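The wrist view shows only bench and fingers, nothing to measure. I'm heading for a point above the handle, with the jaws across the bar.

```bash
cat > go.py <<'E'
import sys
from h import *
# go.py x y z yaw_of_tool_y_deg : remaining move in tool units
s=arm.observe(); M=R.from_rotvec(s["ee_rot"]).as_matrix()
if len(sys.argv)>4:
    t=np.array(list(map(float,sys.argv[1:4]))); a=np.radians(float(sys.argv[4]))
    y=np.array([np.cos(a),np.sin(a),0]); z=np.array([0,0,-1.]); T=np.c_[np.cross(y,z),y,z]
    print("xyz",np.round(M.T@(t-s["position"])/.06,3),"twist",np.round(np.degrees(R.from_matrix(M.T@T).as_rotvec())/10,3))
print("t",round(s["clock"],2),"pos",np.round(s["position"],4),"yaw",np.degrees(np.arctan2(M[1,1],M[0,1])).round(2),"F",np.round(s["force"],2),"M",np.round(s["ft_torque"],3),"w",round(s["width"]*92,1),"q",np.round(s["joints"],2))
E
python3 go.py 0.4957 0.0113 0.24 4.5
```

```text
xyz [-7.914 -8.035 -0.037] twist [-5.00e-03  5.00e-03  7.01e+00]
t 0.15 pos [0.1659 0.6022 0.2371] yaw 74.6 F [ 0.14 -0.69 -0.39] M [-0.    -0.002 -0.024] w 92.1 q [-1.4   0.44  0.02  1.57 -0.01  1.13 -0.08]
```

Request:
jog_arm:
  moves:
    - {"xyz":[-7.9,-8.0,0],"twist":[0,0,7],"grip":0}
    - {"xyz":[-7.9,-8.0,0],"twist":[0,0,7],"grip":0}
    - {"xyz":[-7.9,-8.0,0],"twist":[0,0,7],"grip":0}
    - {"xyz":[-7.9,-8.0,0],"twist":[0,0,7],"grip":0}
    - {"xyz":[-7.9,-8.0,0],"twist":[0,0,7],"grip":0}

```text
clock: 0.78
position: [0.3193, 0.3279, 0.2377]
ee_rot: [-1.79, -2.582, -0.0]
force: [1.6, 0.2, -0.7]
width: 0.518
```

```bash
python3 go.py 0.4957 0.0113 0.24 4.5
```

```text
xyz [-5.973  0.903 -0.039] twist [ 1.000e-03 -2.000e-03  1.603e+00]
t 0.78 pos [0.3193 0.3279 0.2377] yaw 20.53 F [ 1.58  0.17 -0.7 ] M [-0.096 -0.021 -0.   ] w 47.6 q [-1.18  0.16  0.3   1.98 -0.05  1.01 -0.49]
```

Request:
jog_arm:
  moves:
    - {"xyz":[-5.9,0.9,0],"twist":[0,0,1.6],"grip":0}
    - {"xyz":[-5.9,0.9,0],"twist":[0,0,1.6],"grip":0}
    - {"xyz":[-5.9,0.9,0],"twist":[0,0,1.6],"grip":0}
    - {"xyz":[-5.9,0.9,0],"twist":[0,0,1.6],"grip":0}
    - {"xyz":[-5.9,0.9,0],"twist":[0,0,1.6],"grip":0}

```text
clock: 1.4
position: [0.4734, 0.0564, 0.2379]
ee_rot: [-2.124, -2.315, -0.001]
force: [0.9, 1.5, -0.8]
width: 0.501
```

```bash
python3 go.py 0.4957 0.0113 0.24 4.5
```

```text
xyz [-0.78   0.306 -0.035] twist [ 0.003 -0.003  0.041]
t 1.4 pos [0.4734 0.0564 0.2379] yaw 4.91 F [ 0.87  1.52 -0.78] M [-0.035  0.01  -0.016] w 46.1 q [-0.71  0.2   0.58  1.96 -0.13  1.02  0.01]
```

Request:
jog_arm:
  moves:
    - {"xyz":[-0.78,0.3,0],"twist":[0,0,0.04],"grip":0}
    - {"xyz":[-0.78,0.3,0],"twist":[0,0,0.04],"grip":0}
    - {"xyz":[-0.78,0.3,0],"twist":[0,0,0.04],"grip":0}

```text
clock: 1.78
position: [0.4943, 0.0134, 0.2374]
ee_rot: [-2.132, -2.306, 0.001]
force: [0.1, 0.7, -0.0]
width: 0.502
```

```bash
python3 - <<'E'
from h import *
s=arm.observe(); im=arm.get_image("wrist"); cv2.imwrite("pics/wrist1.png",im); np.save("s1.npy",np.r_[s["position"],s["ee_rot"]])
hs=cv2.inRange(cv2.cvtColor(im,cv2.COLOR_BGR2HSV),(105,150,60),(128,255,255))
for c in cv2.findContours(hs,0,2)[0]:
    if cv2.contourArea(c)>60: 
        r=cv2.minAreaRect(c); print(r,[onz("wrist",p,.155,s)[:2].round(4) for p in cv2.boxPoints(r)])
E
python3 go.py 0.4957 0.0113 0.155 4.5
```

```text
((285.5, 327.0), (24.0, 53.0), 90.0) [array([ 0.4893, -0.0764]), array([ 0.536 , -0.0727]), array([ 0.5389, -0.0979]), array([ 0.4909, -0.1017])]
((278.0726318359375, 218.51193237304688), (10.706008911132812, 129.1594696044922), 1.1934894323349) [array([ 0.4977, -0.0439]), array([0.4912, 0.065 ]), array([0.4993, 0.0654]), array([ 0.5068, -0.0434])]
xyz [-0.05   0.023  1.374] twist [-0.004 -0.003  0.006]
t 1.82 pos [0.4941 0.0141 0.2375] yaw 4.56 F [ 0.18 -0.24 -1.  ] M [-0.11   0.055 -0.02 ] w 45.7 q [-0.63  0.24  0.61  1.92 -0.16  1.03  0.13]
```

View pics/wrist1.png

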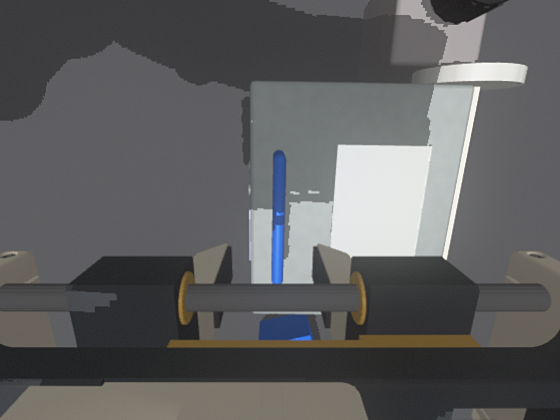

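The wrist view shows the bar between the fingers at about (278,218), with free space around it. The wrist's estimate of its middle, (0.499, 0.011), agrees with the other views to 3 mm. Next I lower and pinch.

Request:
jog_arm:
  moves:
    - {"xyz":[-0.06,0.04,0.7],"twist":[0,0,0],"grip":0}
    - {"xyz":[-0.06,0.04,1.37],"twist":[0,0,0],"grip":0}
    - {"xyz":[-0.06,0.04,1.37],"twist":[0,0,0],"grip":0.3}
    - {"xyz":[-0.06,0.04,1.37],"twist":[0,0,0],"grip":0.6}
    - {"xyz":[-0.06,0.04,1.37],"twist":[0,0,0],"grip":1}
  force: 12

```text
clock: 2.45
position: [0.4984, 0.01, 0.1571]
ee_rot: [2.131, 2.306, 0.004]
force: [-0.5, 0.2, 0.1]
width: 0.225
```

Request:
jog_arm:
  moves:
    - {"xyz":[0,0,0],"twist":[0,0,0],"grip":1}
    - {"xyz":[0,0,0],"twist":[0,0,0],"grip":1}
    - {"xyz":[0,0,0],"twist":[0,0,0],"grip":1}

```text
clock: 2.82
position: [0.4993, 0.0099, 0.1567]
ee_rot: [2.131, 2.305, 0.005]
force: [5.1, 1.4, 4.0]
width: 0.102
```

```bash
python3 go.py 0.497 0.0108 0.155 4.5
```

```text
xyz [ 0.018 -0.037  0.028] twist [ 0.024 -0.002 -0.001]
t 2.83 pos [0.4993 0.0099 0.1567] yaw 4.49 F [5.07 1.37 3.96] M [ 0.25  -1.003 -0.051] w 9.4 q [-0.57  0.35  0.57  2.01 -0.25  0.84  0.22]
```

The bar is pinched (9.4 mm opening), so I lift along the arc.

Request:
jog_arm:
  moves:
    - {"xyz":[0,0.07,-0.18],"twist":[0,0,0],"grip":1}
    - {"xyz":[0,0.16,-0.36],"twist":[0,0,0],"grip":1}
    - {"xyz":[0,0.25,-0.53],"twist":[0,0,0],"grip":1}
    - {"xyz":[0,0.36,-0.7],"twist":[0,0,0],"grip":1}
    - {"xyz":[0,0.48,-0.86],"twist":[0,0,0],"grip":1}

```text
clock: 3.45
position: [0.5257, 0.0116, 0.2073]
ee_rot: [-2.133, -2.306, 0.002]
force: [3.1, -1.1, -6.3]
width: 0.101
```

```bash
python3 go.py
```

```text
t 3.45 pos [0.5257 0.0116 0.2073] yaw 4.47 F [ 3.14 -1.09 -6.35] M [-0.252 -0.558 -0.051] w 9.3 q [-0.58  0.33  0.59  1.89 -0.22  0.99  0.19]
```

Request:
jog_arm:
  moves:
    - {"xyz":[0,0.13,-0.15],"twist":[0,0,0],"grip":1}
    - {"xyz":[0,0.27,-0.29],"twist":[0,0,0],"grip":1}
    - {"xyz":[0,0.42,-0.42],"twist":[0,0,0],"grip":1}
    - {"xyz":[0,0.57,-0.54],"twist":[0,0,0],"grip":1}
    - {"xyz":[0,0.74,-0.64],"twist":[0,0,0],"grip":1}

```text
clock: 4.08
position: [0.5684, 0.0143, 0.2467]
ee_rot: [-2.132, -2.303, 0.005]
force: [-12.2, -3.2, 14.4]
width: 0.107
```

Request:
jog_arm:
  moves:
    - {"xyz":[0,0,0],"twist":[0,0,0],"grip":1}
    - {"xyz":[0,0,0],"twist":[0,0,0],"grip":1}

```text
clock: 4.32
position: [0.5691, 0.0143, 0.2469]
ee_rot: [-2.133, -2.304, 0.002]
force: [-10.6, -1.9, 14.0]
width: 0.104
```

```bash
python3 go.py; python3 - <<'E'
from h import *
cv2.imwrite("pics/scene2.png",np.hstack([arm.get_image("scene")[100:320,180:460],arm.get_image("side")[120:340,180:460]]))
E
```

```text
t 4.33 pos [0.5691 0.0143 0.2469] yaw 4.42 F [-10.59  -1.89  13.96] M [-0.638  2.561 -0.007] w 9.5 q [-0.56  0.37  0.6   1.73 -0.23  1.11  0.19]
```

View pics/scene2.png

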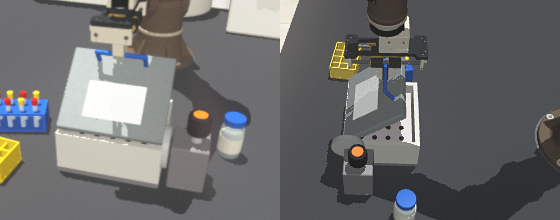

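The lid is raised about 39–40° with the bar in the jaws. Now I let go and rise straight away, watching it sink.

Request:
jog_arm:
  moves:
    - {"xyz":[0,-0.03,-0.06],"twist":[0,0,0],"grip":1}
    - {"xyz":[0,-0.03,-0.06],"twist":[0,0,0],"grip":0.3}
    - {"xyz":[0,-0.03,-0.6],"twist":[0,0,0],"grip":0.3}
    - {"xyz":[0,-0.03,-1.4],"twist":[0,0,0],"grip":0.3}
    - {"xyz":[0,-0.03,-1.4],"twist":[0,0,0],"grip":0.3}

```text
clock: 5.05
position: [0.5707, 0.0149, 0.3336]
ee_rot: [2.13, 2.304, 0.009]
force: [0.2, 0.1, -0.3]
width: 0.348
```

```bash
python3 go.py 0.6167 0.1925 0.28 4.4; python3 - <<'E'
from h import *
cv2.imwrite("pics/side3.png",arm.get_image("side")[120:340,180:460])
E
```

```text
xyz [2.89  0.99  0.903] twist [ 0.041 -0.004  0.009]
t 5.05 pos [0.5707 0.0149 0.3336] yaw 4.49 F [ 0.19  0.05 -0.28] M [-0.121  0.026  0.007] w 32.0 q [-0.58  0.3   0.63  1.6  -0.18  1.29  0.15]
```

Request:
jog_arm:
  moves:
    - {"xyz":[1,0.34,0],"twist":[0,0,0],"grip":-0.6}
    - {"xyz":[2,0.68,0],"twist":[0,0,0],"grip":-0.6}
    - {"xyz":[2.89,0.99,0.5],"twist":[0.04,0,0],"grip":-0.6}
    - {"xyz":[2.89,0.99,0.9],"twist":[0.04,0,0],"grip":-0.6}
    - {"xyz":[2.89,0.99,0.9],"twist":[0.04,0,0],"grip":-0.6}

```text
clock: 5.72
position: [0.6126, 0.1931, 0.2725]
ee_rot: [-2.127, -2.303, 0.016]
force: [-0.6, -0.3, 0.1]
width: 0.791
```

Request:
jog_arm:
  moves:
    - {"xyz":[0,0,0],"twist":[0,0,0],"grip":-0.6}
    - {"xyz":[0,0,0],"twist":[0,0,0],"grip":-0.6}
    - {"xyz":[0,0,0],"twist":[0,0,0],"grip":-0.6}

```text
clock: 6.1
position: [0.6146, 0.1921, 0.2766]
ee_rot: [-2.131, -2.302, 0.005]
force: [0.1, 0.5, 0.6]
width: 0.806
```

```bash
python3 go.py 0.6167 0.1925 0.28 4.4; python3 - <<'E'
from h import *
s=arm.observe(); w=arm.get_image("wrist"); 
m=cv2.inRange(cv2.cvtColor(w,cv2.COLOR_BGR2HSV),(3,150,150),(18,255,255))
for c in cv2.findContours(m,0,2)[0]:
    if cv2.contourArea(c)>60: e=cv2.minEnclosingCircle(c); print(e, cv2.contourArea(c), onz("wrist",e[0],.165,s))
cv2.imwrite("pics/v4.png",np.hstack([arm.get_image("side")[120:330,180:460],cv2.resize(w,(280,210))]))
E
```

```text
xyz [ 0.004  0.036 -0.056] twist [-0.031 -0.004  0.003]
t 6.1 pos [0.6146 0.1921 0.2766] yaw 4.43 F [0.11 0.51 0.59] M [-0.094  0.069  0.017] w 74.1 q [-0.74  0.47  0.56  1.49 -0.26  1.25 -0.08]
((276.7105407714844, 210.7105255126953), 15.998751640319824) 732.0 [0.61777806 0.19079801 0.165     ]
```

View pics/v4.png

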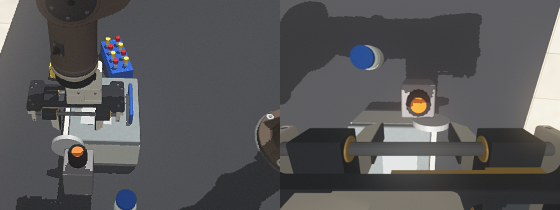

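The side crop shows the lid back shut, with the handle at its original (310,220), so it sank as expected. The wrist crop shows the orange nut centred near (277,211), which puts it at (0.618, 0.191). I descend on the nut.

Request:
jog_arm:
  moves:
    - {"xyz":[0,0.04,0.8],"twist":[-0.03,0,0],"grip":-0.6}
    - {"xyz":[0,0.04,1.5],"twist":[-0.03,0,0],"grip":-0.6}
    - {"xyz":[0,0.04,2.0],"twist":[-0.03,0,0],"grip":-0.6}
    - {"xyz":[0,0.04,2.18],"twist":[-0.03,0,0],"grip":-0.6}
    - {"xyz":[0,0.04,2.18],"twist":[-0.03,0,0],"grip":-0.6}

```text
clock: 6.82
position: [0.6158, 0.1927, 0.1449]
ee_rot: [-2.132, -2.306, 0.002]
force: [0.3, -0.2, -0.1]
width: 0.8
```

```bash
python3 go.py 0.617 0.1918 0.146 4.4
```

```text
xyz [-0.016  0.019 -0.019] twist [-0.011  0.001  0.007]
t 6.83 pos [0.6158 0.1927 0.1449] yaw 4.47 F [ 0.26 -0.2  -0.14] M [-0.083  0.095  0.064] w 73.6 q [-0.71  0.59  0.51  1.66 -0.33  0.99 -0.02]
```

Request:
jog_arm:
  moves:
    - {"xyz":[0,0.02,0],"twist":[0,0,0],"grip":-0.3}
    - {"xyz":[0,0.02,0],"twist":[0,0,0],"grip":0}
    - {"xyz":[0,0.02,0],"twist":[0,0,0],"grip":0.4}
    - {"xyz":[0,0.02,0],"twist":[0,0,0],"grip":0.4}
    - {"xyz":[0,0.02,0],"twist":[0,0,0],"grip":0.4}
  force: 40

```text
clock: 7.45
position: [0.618, 0.193, 0.1454]
ee_rot: [2.133, 2.306, 0.001]
force: [4.4, 1.7, 1.7]
width: 0.474
```

```bash
cat > tq.py <<'E'
import sys
from h import *
n=int(sys.argv[1]) if len(sys.argv)>1 else 6
Q=[]
for i in range(n):
    s=arm.observe(); M=R.from_rotvec(s["ee_rot"]).as_matrix()
    Q.append(np.r_[s["ft_torque"],s["force"],np.degrees(np.arctan2(M[1,1],M[0,1])),s["position"]])
    arm.get_image("wrist")
Q=np.array(Q); m=Q.mean(0)
print("Tz",m[2].round(4),"all",Q[:,2].round(3),"se",(Q[:,2].std()/n**.5).round(4),"F",m[3:6].round(2),"yaw",m[6].round(2),"pos",m[7:].round(4),"t",s["clock"].round(2),"w",round(s["width"]*92,1),"q7",s["joints"][6].round(2))
open("tq.txt","a").write(" ".join(map(str,m))+"\n")
E
python3 tq.py
```

```text
Traceback (most recent call last):
  File "tq.py", line 10, in <module>
    print("Tz",m[2].round(4),"all",Q[:,2].round(3),"se",(Q[:,2].std()/n**.5).round(4),"F",m[3:6].round(2),"yaw",m[6].round(2),"pos",m[7:].round(4),"t",s["clock"].round(2),"w",round(s["width"]*92,1),"q7",s["joints"][6].round(2))
                                                                                                                                                       ^^^^^^^^^^^^^^^^
AttributeError: 'float' object has no attribute 'round'
```

```bash
sed -i 's/s\["clock"\].round(2)/round(s["clock"],2)/' tq.py; python3 tq.py 5
```

```text
Tz -0.0077 all [-0.041  0.035  0.01  -0.023 -0.02 ] se 0.012 F [5.11 0.56 2.71] yaw 4.48 pos [0.618  0.193  0.1454] t 7.95 w 43.8 q7 -0.02
```

Request:
jog_arm:
  moves:
    - {"xyz":[0,0.03,0],"twist":[0,0,0.12],"grip":0.4}
    - {"xyz":[0,0.03,0],"twist":[0,0,0.24],"grip":0.4}
    - {"xyz":[0,0.03,0],"twist":[0,0,0.36],"grip":0.4}
    - {"xyz":[0,0.03,0],"twist":[0,0,0.48],"grip":0.4}
    - {"xyz":[0,0.03,0],"twist":[0,0,0.6],"grip":0.4}

```text
clock: 8.62
position: [0.6181, 0.193, 0.1453]
ee_rot: [-2.25, -2.19, 0.003]
force: [-1.8, 0.6, 8.6]
width: 0.472
```

```bash
python3 tq.py 6
```

```text
Tz 0.1447 all [0.318 0.201 0.068 0.108 0.105 0.069] se 0.0365 F [-1.75 -0.54  9.08] yaw -1.55 pos [0.6181 0.193  0.1453] t 8.88 w 43.3 q7 -0.1
```

Request:
jog_arm:
  moves:
    - {"xyz":[0,0,0],"twist":[0,0,0.12],"grip":0.4}
    - {"xyz":[0,0,0],"twist":[0,0,0.24],"grip":0.4}
    - {"xyz":[0,0,0],"twist":[0,0,0.36],"grip":0.4}
    - {"xyz":[0,0,0],"twist":[0,0,0.48],"grip":0.4}
    - {"xyz":[0,0,0],"twist":[0,0,0.6],"grip":0.4}

```text
clock: 9.55
position: [0.6181, 0.193, 0.1454]
ee_rot: [-2.361, -2.069, 0.003]
force: [-1.2, -0.2, 8.0]
width: 0.475
```

```bash
python3 tq.py 6
```

```text
Tz 0.112 all [0.203 0.177 0.104 0.086 0.043 0.059] se 0.0241 F [-1.8  -0.43  8.76] yaw -7.56 pos [0.6181 0.193  0.1453] t 9.8 w 43.5 q7 -0.19
```

Torque relaxes when the wrist holds still (recoil), so I'll read it while turning, using single-row steps back to back.

```bash
cat > o.py <<'E'
from h import *
s=arm.observe(); M=R.from_rotvec(s["ee_rot"]).as_matrix()
v=[np.degrees(np.arctan2(M[1,1],M[0,1])),s["ft_torque"][2],s["clock"]]
print(np.round(v,3)); open("o.txt","a").write(" ".join(map(str,v))+"\n")
E
python3 o.py
```

```text
[-7.532  0.114  9.85 ]
```

Request:
jog_arm:
  moves:
    - {"xyz":[0,0,0],"twist":[0,0,0.15],"grip":0.4}

```text
clock: 9.98
position: [0.6181, 0.193, 0.1454]
ee_rot: [-2.388, -2.038, 0.003]
force: [-1.8, -0.2, 9.2]
width: 0.473
```

```bash
python3 o.py
```

```text
[-9.042  0.243  9.975]
```

Request:
jog_arm:
  moves:
    - {"xyz":[0,0,0],"twist":[0,0,0.15],"grip":0.4}

```text
clock: 10.1
position: [0.618, 0.193, 0.1453]
ee_rot: [-2.415, -2.006, 0.003]
force: [-2.2, -0.7, 9.0]
width: 0.472
```

```bash
python3 o.py
```

```text
[-10.566   0.304  10.1  ]
```

Request:
jog_arm:
  moves:
    - {"xyz":[0,0,0],"twist":[0,0,0.15],"grip":0.4}

```text
clock: 10.22
position: [0.6181, 0.193, 0.1454]
ee_rot: [-2.441, -1.974, 0.003]
force: [-2.2, 0.1, 9.8]
width: 0.471
```

```bash
python3 o.py
```

```text
[-12.061   0.285  10.225]
```

Request:
jog_arm:
  moves:
    - {"xyz":[0,0,0],"twist":[0,0,0.15],"grip":0.4}

```text
clock: 10.35
position: [0.618, 0.193, 0.1453]
ee_rot: [-2.467, -1.942, 0.003]
force: [-2.6, -0.3, 9.8]
width: 0.471
```

```bash
python3 o.py
```

```text
[-13.561   0.29   10.35 ]
```

Request:
jog_arm:
  moves:
    - {"xyz":[0,0,0],"twist":[0,0,0.15],"grip":0.4}

```text
clock: 10.48
position: [0.618, 0.193, 0.1453]
ee_rot: [-2.492, -1.91, 0.003]
force: [-2.1, -0.1, 9.9]
width: 0.471
```

```bash
python3 o.py
```

```text
[-15.062   0.265  10.475]
```

Request:
jog_arm:
  moves:
    - {"xyz":[0,0,0],"twist":[0,0,0.15],"grip":0.4}

```text
clock: 10.6
position: [0.618, 0.193, 0.1453]
ee_rot: [-2.517, -1.877, 0.003]
force: [-1.6, -0.8, 8.9]
width: 0.47
```

```bash
python3 o.py
```

```text
[-16.565   0.28   10.6  ]
```

Clean readings, about 0.28 N m with no rise yet. I continue.

Request:
jog_arm:
  moves:
    - {"xyz":[0,0,0],"twist":[0,0,0.15],"grip":0.4}

```text
clock: 10.72
position: [0.618, 0.193, 0.1454]
ee_rot: [-2.541, -1.844, 0.003]
force: [-2.2, -0.7, 9.9]
width: 0.47
```

```bash
python3 o.py
```

```text
[-18.068   0.266  10.725]
```

Request:
jog_arm:
  moves:
    - {"xyz":[0,0,0],"twist":[0,0,0.15],"grip":0.4}

```text
clock: 10.85
position: [0.618, 0.193, 0.1453]
ee_rot: [-2.565, -1.81, 0.004]
force: [-2.4, -0.9, 9.1]
width: 0.475
```

```bash
python3 o.py
```

```text
[-19.567   0.263  10.85 ]
```

Request:
jog_arm:
  moves:
    - {"xyz":[0,0,0],"twist":[0,0,0.15],"grip":0.4}

```text
clock: 10.98
position: [0.618, 0.193, 0.1454]
ee_rot: [-2.588, -1.777, 0.004]
force: [-2.0, -0.3, 9.6]
width: 0.472
```

```bash
python3 o.py
```

```text
[-21.063   0.251  10.975]
```

Request:
jog_arm:
  moves:
    - {"xyz":[0,0,0],"twist":[0,0,0.15],"grip":0.4}

```text
clock: 11.1
position: [0.618, 0.193, 0.1453]
ee_rot: [-2.611, -1.743, 0.004]
force: [-2.5, -0.2, 10.2]
width: 0.474
```

```bash
python3 o.py
```

```text
[-22.564   0.226  11.1  ]
```

Request:
jog_arm:
  moves:
    - {"xyz":[0,0,0],"twist":[0,0,0.15],"grip":0.4}

```text
clock: 11.22
position: [0.618, 0.1931, 0.1453]
ee_rot: [-2.634, -1.709, 0.004]
force: [-3.2, -0.8, 9.3]
width: 0.467
```

```bash
python3 o.py
```

```text
[-24.06    0.25   11.225]
```

Request:
jog_arm:
  moves:
    - {"xyz":[0,0,0],"twist":[0,0,0.15],"grip":0.4}

```text
clock: 11.35
position: [0.618, 0.1931, 0.1454]
ee_rot: [-2.656, -1.674, 0.004]
force: [-2.0, -0.5, 10.7]
width: 0.474
```

```bash
python3 o.py
```

```text
[-25.565   0.235  11.35 ]
```

Request:
jog_arm:
  moves:
    - {"xyz":[0,0,0],"twist":[0,0,0.15],"grip":0.4}

```text
clock: 11.48
position: [0.618, 0.193, 0.1453]
ee_rot: [-2.678, -1.639, 0.004]
force: [-2.3, -1.4, 8.9]
width: 0.477
```

```bash
python3 o.py
```

```text
[-27.065   0.303  11.475]
```

Request:
jog_arm:
  moves:
    - {"xyz":[0,0,0],"twist":[0,0,0.15],"grip":0.4}

```text
clock: 11.6
position: [0.6179, 0.1931, 0.1453]
ee_rot: [-2.699, -1.604, 0.004]
force: [-3.0, 0.7, 8.4]
width: 0.473
```

```bash
python3 o.py
```

```text
[-28.564   0.292  11.6  ]
```

Request:
jog_arm:
  moves:
    - {"xyz":[0,0,0],"twist":[0,0,0.15],"grip":0.4}

```text
clock: 11.72
position: [0.618, 0.1931, 0.1453]
ee_rot: [-2.72, -1.568, 0.004]
force: [-2.8, 0.1, 9.8]
width: 0.473
```

```bash
python3 o.py
```

```text
[-30.06    0.286  11.725]
```

Request:
jog_arm:
  moves:
    - {"xyz":[0,0,0],"twist":[0,0,0.15],"grip":0.4}

```text
clock: 11.85
position: [0.618, 0.1931, 0.1453]
ee_rot: [-2.74, -1.533, 0.004]
force: [-2.2, 0.4, 9.2]
width: 0.47
```

```bash
python3 o.py
```

```text
[-31.557   0.328  11.85 ]
```

Request:
jog_arm:
  moves:
    - {"xyz":[0,0,0],"twist":[0,0,0.15],"grip":0.4}

```text
clock: 11.98
position: [0.618, 0.1931, 0.1453]
ee_rot: [-2.76, -1.497, 0.004]
force: [-3.2, -0.7, 10.1]
width: 0.472
```

```bash
python3 o.py
```

```text
[-33.061   0.318  11.975]
```

Request:
jog_arm:
  moves:
    - {"xyz":[0,0,0],"twist":[0,0,0.15],"grip":0.4}

```text
clock: 12.1
position: [0.618, 0.1931, 0.1454]
ee_rot: [-2.779, -1.46, 0.004]
force: [-2.4, -0.7, 10.2]
width: 0.468
```

```bash
python3 o.py
```

```text
[-34.56    0.306  12.1  ]
```

Request:
jog_arm:
  moves:
    - {"xyz":[0,0,0],"twist":[0,0,0.15],"grip":0.4}

```text
clock: 12.22
position: [0.618, 0.1931, 0.1454]
ee_rot: [-2.798, -1.424, 0.004]
force: [-3.3, 0.2, 9.4]
width: 0.471
```

```bash
python3 o.py
```

```text
[-36.059   0.3    12.225]
```

Request:
jog_arm:
  moves:
    - {"xyz":[0,0,0],"twist":[0,0,0.15],"grip":0.4}

```text
clock: 12.35
position: [0.618, 0.1931, 0.1454]
ee_rot: [-2.817, -1.387, 0.004]
force: [-2.6, -0.5, 9.5]
width: 0.468
```

```bash
python3 o.py
```

```text
[-37.559   0.325  12.35 ]
```

Request:
jog_arm:
  moves:
    - {"xyz":[0,0,0],"twist":[0,0,0.15],"grip":0.4}

```text
clock: 12.48
position: [0.6179, 0.1931, 0.1453]
ee_rot: [-2.835, -1.35, 0.004]
force: [-2.4, -0.3, 9.6]
width: 0.474
```

```bash
python3 o.py
```

```text
[-39.058   0.358  12.475]
```

Request:
jog_arm:
  moves:
    - {"xyz":[0,0,0],"twist":[0,0,0.15],"grip":0.4}

```text
clock: 12.6
position: [0.6179, 0.1931, 0.1453]
ee_rot: [-2.852, -1.313, 0.004]
force: [-2.5, -0.8, 10.0]
width: 0.471
```

```bash
python3 o.py
```

```text
[-40.559   0.32   12.6  ]
```

Request:
jog_arm:
  moves:
    - {"xyz":[0,0,0],"twist":[0,0,0.15],"grip":0.4}

```text
clock: 12.72
position: [0.6179, 0.1931, 0.1453]
ee_rot: [-2.869, -1.276, 0.004]
force: [-2.4, -1.0, 9.1]
width: 0.475
```

```bash
python3 o.py
```

```text
[-42.058   0.33   12.725]
```

Request:
jog_arm:
  moves:
    - {"xyz":[0,0,0],"twist":[0,0,0.15],"grip":0.4}

```text
clock: 12.85
position: [0.6179, 0.1931, 0.1453]
ee_rot: [-2.885, -1.238, 0.004]
force: [-3.4, 0.1, 9.4]
width: 0.473
```

```bash
python3 o.py
```

```text
[-43.556   0.357  12.85 ]
```

Request:
jog_arm:
  moves:
    - {"xyz":[0,0,0],"twist":[0,0,0.15],"grip":0.4}

```text
clock: 12.98
position: [0.6179, 0.1931, 0.1453]
ee_rot: [-2.901, -1.2, 0.004]
force: [-2.7, 0.3, 9.6]
width: 0.473
```

```bash
python3 o.py; cat > fit.py <<'E'
import numpy as np
from scipy.optimize import curve_fit
d=np.loadtxt("o.txt"); d=d[d[:,0]<-10]; x=-d[:,0]
f=lambda x,b,t:b+.36*np.radians(np.maximum(x-t,0))
p,c=curve_fit(f,x,d[:,1],p0=(.265,28)); print("base,touch",p,"sd",np.sqrt(np.diag(c)),"res",np.std(d[:,1]-f(x,*p)),"past touch rad",np.radians(x[-1]-p[1]),"rise .17 at yaw",-(p[1]+np.degrees(.17/.36)))
q,c=curve_fit(lambda x,b,t,k:b+k*np.radians(np.maximum(x-t,0)),x,d[:,1],p0=(.265,28,.36)); print("free slope",q,np.sqrt(np.diag(c)))
E
python3 fit.py
```

```text
[-45.059   0.34   12.975]
base,touch [ 0.26817875 28.29538148] sd [0.00687692 1.54785184] res 0.022808178474153094 past touch rad 0.2925745230175013 rise .17 at yaw -55.35172181042074
free slope [ 0.26835227 24.06018961  0.2323289 ] [0.00671034 3.38680233 0.05375741]
```

Request:
jog_arm:
  moves:
    - {"xyz":[0,0,0],"twist":[0,0,0.15],"grip":0.4}

```text
clock: 13.1
position: [0.6179, 0.1931, 0.1454]
ee_rot: [-2.917, -1.162, 0.004]
force: [-2.2, 0.1, 10.3]
width: 0.472
```

```bash
python3 o.py
```

```text
[-46.553   0.327  13.1  ]
```

Request:
jog_arm:
  moves:
    - {"xyz":[0,0,0],"twist":[0,0,0.15],"grip":0.4}

```text
clock: 13.22
position: [0.6179, 0.1931, 0.1453]
ee_rot: [-2.932, -1.124, 0.004]
force: [-3.1, 0.1, 8.6]
width: 0.473
```

```bash
python3 o.py
```

```text
[-48.053   0.354  13.225]
```

Request:
jog_arm:
  moves:
    - {"xyz":[0,0,0],"twist":[0,0,0.15],"grip":0.4}

```text
clock: 13.35
position: [0.6179, 0.1931, 0.1454]
ee_rot: [-2.946, -1.085, 0.004]
force: [-3.3, -1.1, 9.7]
width: 0.473
```

```bash
python3 o.py
```

```text
[-49.553   0.404  13.35 ]
```

Request:
jog_arm:
  moves:
    - {"xyz":[0,0,0],"twist":[0,0,0.15],"grip":0.4}

```text
clock: 13.48
position: [0.6179, 0.1931, 0.1453]
ee_rot: [-2.96, -1.047, 0.004]
force: [-3.5, 1.1, 10.1]
width: 0.467
```

```bash
python3 o.py; python3 fit.py
```

```text
[-51.054   0.402  13.475]
base,touch [ 0.27002759 29.89956876] sd [0.00691563 1.50378399] res 0.024027648655882167 past touch rad 0.3692180642321527 rise .17 at yaw -56.955909086072765
free slope [ 0.26793947 24.47067265  0.24450512] [0.00698343 2.97886257 0.03833841]
```

Request:
jog_arm:
  moves:
    - {"xyz":[0,0,0],"twist":[0,0,0.15],"grip":0.4}

```text
clock: 13.6
position: [0.6179, 0.1931, 0.1453]
ee_rot: [-2.974, -1.008, 0.004]
force: [-2.4, -0.9, 9.1]
width: 0.469
```

```bash
python3 o.py
```

```text
[-52.553   0.4    13.6  ]
```

Request:
jog_arm:
  moves:
    - {"xyz":[0,0,0],"twist":[0,0,0.15],"grip":0.4}

```text
clock: 13.72
position: [0.6179, 0.1932, 0.1453]
ee_rot: [-2.987, -0.969, 0.005]
force: [-1.9, -1.3, 9.5]
width: 0.47
```

```bash
python3 o.py
```

```text
[-54.05    0.391  13.725]
```

Request:
jog_arm:
  moves:
    - {"xyz":[0,0,0],"twist":[0,0,0.15],"grip":0.4}

```text
clock: 13.85
position: [0.6179, 0.1931, 0.1454]
ee_rot: [-2.999, -0.93, 0.005]
force: [-3.5, -0.2, 10.1]
width: 0.475
```

```bash
python3 o.py; python3 fit.py
```

```text
[-55.553   0.41   13.85 ]
base,touch [ 0.27114409 30.82046784] sd [0.00654448 1.40653939] res 0.023684136294461703 past touch rad 0.4316639453621554 rise .17 at yaw -57.8768081678562
free slope [ 0.26793947 24.77933565  0.25241095] [0.00665425 2.57859392 0.02897777]
```

Request:
jog_arm:
  moves:
    - {"xyz":[0,0,0],"twist":[0,0,0.15],"grip":0.4}

```text
clock: 13.98
position: [0.6179, 0.1931, 0.1453]
ee_rot: [-3.011, -0.89, 0.005]
force: [-2.3, 0.9, 10.0]
width: 0.471
```

```bash
python3 o.py
```

```text
[-57.052   0.448  13.975]
```

Request:
jog_arm:
  moves:
    - {"xyz":[0,0,0],"twist":[0,0,0.15],"grip":0.4}

```text
clock: 14.1
position: [0.6179, 0.1932, 0.1453]
ee_rot: [-3.023, -0.851, 0.005]
force: [-3.0, -0.9, 9.4]
width: 0.472
```

```bash
python3 o.py
```

```text
[-58.546   0.434  14.1  ]
```

Request:
jog_arm:
  moves:
    - {"xyz":[0,0,0],"twist":[0,0,0.1],"grip":0.4}

```text
clock: 14.22
position: [0.6179, 0.1932, 0.1453]
ee_rot: [-3.03, -0.825, 0.005]
force: [-3.3, -0.0, 10.0]
width: 0.472
```

```bash
python3 o.py; python3 fit.py
```

```text
[-59.533   0.467  14.225]
base,touch [ 0.27114409 30.69812262] sd [0.00631883 1.31123778] res 0.02293698917405377 past touch rad 0.5032720920349613 rise .17 at yaw -57.75446294294076
free slope [ 0.26680127 25.56473145  0.28283035] [0.00659982 2.33533863 0.02639124]
```

The torque rise is about 0.17–0.18 N m over the slack value, inside the snug window. I stop turning, release, go up, and return to the handle.

Request:
jog_arm:
  moves:
    - {"xyz":[0,0,0],"twist":[0,0,0],"grip":-0.3}
    - {"xyz":[0,0,0],"twist":[0,0,0],"grip":-0.3}
    - {"xyz":[0,0,-0.6],"twist":[0,0,0],"grip":-0.3}
    - {"xyz":[0,0,-1.4],"twist":[0,0,0],"grip":-0.2}
    - {"xyz":[0,0,-1.8],"twist":[0,0,-1],"grip":-0.1}

```text
clock: 14.85
position: [0.6193, 0.1928, 0.2547]
ee_rot: [2.946, 1.091, -0.001]
force: [0.5, 0.0, -1.0]
width: 0.564
```

```bash
python3 go.py 0.5 0.010 0.255 4.4
```

```text
xyz [-3.492  1.017 -0.004] twist [-1.000e-03  2.000e-03 -5.376e+00]
t 14.85 pos [0.6193 0.1928 0.2547] yaw -49.36 F [ 0.49  0.   -0.95] M [-0.077  0.077  0.04 ] w 51.9 q [-0.9   0.56  0.83  1.53 -0.42  1.24 -0.86]
```

Request:
jog_arm:
  moves:
    - {"xyz":[-3.49,1.0,0],"twist":[0,0,-5.4],"grip":0}
    - {"xyz":[-3.49,1.0,0],"twist":[0,0,-5.4],"grip":0}
    - {"xyz":[-3.49,1.0,0],"twist":[0,0,-5.4],"grip":0}
    - {"xyz":[-3.49,1.0,0],"twist":[0,0,-5.4],"grip":0}
    - {"xyz":[-3.49,1.0,0],"twist":[0,0,-5.4],"grip":0}

```text
clock: 15.48
position: [0.4967, 0.0088, 0.2531]
ee_rot: [-2.135, -2.302, 0.002]
force: [0.4, 0.5, 0.2]
width: 0.504
```

Request:
jog_arm:
  moves:
    - {"xyz":[0,0,0],"twist":[0,0,0],"grip":0}
    - {"xyz":[0,0,0],"twist":[0,0,0],"grip":0}
    - {"xyz":[0,0,0],"twist":[0,0,0],"grip":0}

```text
clock: 15.85
position: [0.4986, 0.0118, 0.2527]
ee_rot: [-2.14, -2.298, 0.003]
force: [0.2, 0.1, 0.2]
width: 0.499
```

```bash
python3 go.py 0.5 0.010 0.155 4.4
```

```text
xyz [-0.031  0.024  1.628] twist [-0.013  0.002 -0.031]
t 15.85 pos [0.4986 0.0118 0.2527] yaw 4.09 F [0.24 0.12 0.23] M [-0.075  0.058  0.016] w 45.9 q [-0.69  0.24  0.69  1.89 -0.17  1.07  0.14]
```

Request:
jog_arm:
  moves:
    - {"xyz":[-0.03,0.03,0.7],"twist":[0,0,-0.03],"grip":0}
    - {"xyz":[-0.03,0.03,1.3],"twist":[0,0,-0.03],"grip":0}
    - {"xyz":[-0.03,0.03,1.63],"twist":[0,0,-0.03],"grip":0}
    - {"xyz":[-0.03,0.03,1.63],"twist":[0,0,-0.03],"grip":0.5}
    - {"xyz":[-0.03,0.03,1.63],"twist":[0,0,-0.03],"grip":1}
  force: 18

```text
clock: 16.48
position: [0.5009, 0.0097, 0.1558]
ee_rot: [-2.133, -2.306, 0.001]
force: [0.9, 0.3, -0.2]
width: 0.332
```

Request:
jog_arm:
  moves:
    - {"xyz":[0,0,0],"twist":[0,0,0],"grip":1}
    - {"xyz":[0,0,0],"twist":[0,0,0],"grip":1}
    - {"xyz":[0,0,0],"twist":[0,0,0],"grip":1}

```text
clock: 16.85
position: [0.4994, 0.0098, 0.1556]
ee_rot: [-2.131, -2.305, 0.003]
force: [-5.1, -0.0, 7.4]
width: 0.103
```

```bash
python3 go.py 0.5 0.01 0.155 4.5
```

```text
xyz [0.003 0.01  0.01 ] twist [-0.017 -0.005 -0.002]
t 16.85 pos [0.4994 0.0098 0.1556] yaw 4.48 F [-5.1  -0.03  7.37] M [-0.063  1.209 -0.036] w 9.5 q [-0.62  0.37  0.64  2.01 -0.29  0.86  0.26]
```

Request:
jog_arm:
  moves:
    - {"xyz":[0,0.06,-0.19],"twist":[0,0,0],"grip":1}
    - {"xyz":[0,0.14,-0.37],"twist":[0,0,0],"grip":1}
    - {"xyz":[0,0.22,-0.55],"twist":[0,0,0],"grip":1}
    - {"xyz":[0,0.33,-0.72],"twist":[0,0,0],"grip":1}
    - {"xyz":[0,0.44,-0.88],"twist":[0,0,0],"grip":1}

```text
clock: 17.48
position: [0.5276, 0.0116, 0.2086]
ee_rot: [-2.133, -2.307, 0.001]
force: [6.1, -2.9, -12.0]
width: 0.097
```

```bash
python3 go.py
```

```text
t 17.48 pos [0.5276 0.0116 0.2086] yaw 4.49 F [  6.12  -2.9  -12.05] M [-0.539 -1.069 -0.014] w 8.9 q [-0.63  0.34  0.67  1.89 -0.25  1.    0.23]
```

Request:
jog_arm:
  moves:
    - {"xyz":[0,0.12,-0.15],"twist":[0,0,0],"grip":1}
    - {"xyz":[0,0.25,-0.3],"twist":[0,0,0],"grip":1}
    - {"xyz":[0,0.4,-0.43],"twist":[0,0,0],"grip":1}
    - {"xyz":[0,0.55,-0.56],"twist":[0,0,0],"grip":1}
    - {"xyz":[0,0.72,-0.67],"twist":[0,0,0],"grip":1}

```text
clock: 18.1
position: [0.5699, 0.0143, 0.2478]
ee_rot: [-2.133, -2.305, 0.005]
force: [3.5, -4.5, -13.0]
width: 0.102
```

Request:
jog_arm:
  moves:
    - {"xyz":[0,0,0],"twist":[0,0,0],"grip":1}
    - {"xyz":[0,0,0],"twist":[0,0,0],"grip":1}
    - {"xyz":[0,0,0],"twist":[0,0,0],"grip":1}

```text
clock: 18.48
position: [0.5702, 0.0143, 0.248]
ee_rot: [2.133, 2.306, -0.003]
force: [5.3, -4.1, -10.2]
width: 0.104
```

```bash
python3 go.py
```

```text
t 18.48 pos [0.5702 0.0143 0.248 ] yaw 4.45 F [  5.32  -4.06 -10.25] M [-1.069 -1.05  -0.037] w 9.5 q [-0.61  0.38  0.67  1.73 -0.26  1.12  0.22]
```

Request:
jog_arm:
  moves:
    - {"xyz":[0,-0.01,0.03],"twist":[0,0,0],"grip":1}
    - {"xyz":[0,-0.01,0.03],"twist":[0,0,0],"grip":1}
    - {"xyz":[0,-0.01,0.03],"twist":[0,0,0],"grip":1}

```text
clock: 18.85
position: [0.569, 0.0142, 0.247]
ee_rot: [-2.133, -2.305, 0.003]
force: [-2.9, -4.7, 1.6]
width: 0.104
```

Request:
jog_arm:
  moves:
    - {"xyz":[0,0,0],"twist":[0,0,0],"grip":0.5}
    - {"xyz":[0,0,0],"twist":[0,0,0],"grip":0.5}
    - {"xyz":[0,0,0],"twist":[0,0,0],"grip":0.5}

```text
clock: 19.23
position: [0.569, 0.0158, 0.2462]
ee_rot: [-2.13, -2.306, 0.002]
force: [-2.0, 0.4, -0.8]
width: 0.251
```

Request:
jog_arm:
  moves:
    - {"xyz":[0,0,-0.2],"twist":[0,0,0],"grip":0.5}
    - {"xyz":[0,0,-0.6],"twist":[0,0,0],"grip":0.5}
    - {"xyz":[0,0,-1.2],"twist":[0,0,0],"grip":0.5}
    - {"xyz":[0,0,-1.8],"twist":[0,0,0],"grip":0.5}
    - {"xyz":[0,0,-1.8],"twist":[0,0,0],"grip":0.5}

```text
clock: 19.85
position: [0.5711, 0.0147, 0.3579]
ee_rot: [2.131, 2.305, 0.006]
force: [-0.3, -0.8, -0.5]
width: 0.249
```

```bash
python3 go.py; cat > meas.py <<'E'
from h import *
import sys
im={n:arm.get_image(n) for n in ("scene","side")}
cv2.imwrite(f"pics/{sys.argv[1]}.png",np.hstack([im["scene"][100:320,180:460],im["side"][120:340,180:460]]))
print(arm.observe()["clock"])
E
python3 meas.py v5
```

```text
t 19.85 pos [0.5711 0.0147 0.3579] yaw 4.48 F [-0.29 -0.77 -0.48] M [-0.122  0.065 -0.011] w 23.0 q [-0.64  0.3   0.71  1.56 -0.2   1.35  0.17]
19.95
```

View pics/v5.png

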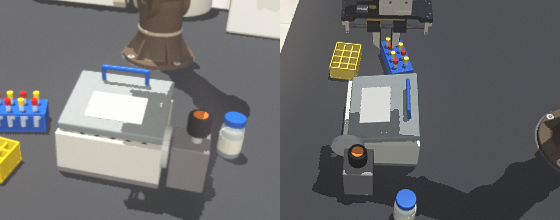

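The lid is lower now (handle at scene crop (125,73), near the lid's plane), so it has sunk or is sinking. I wait and measure.

```bash
python3 - <<'E'
from h import *
for k in range(3):
    out=[]
    for n,box in (("scene",(250,150,345,200)),("side",(290,150,325,250))):
        im=cv2.cvtColor(arm.get_image(n),cv2.COLOR_BGR2HSV); m=cv2.inRange(im,(105,150,60),(128,255,255)); x0,y0,x1,y1=box
        c=[q for q in cv2.findContours(m[y0:y1,x0:x1].copy(),0,2)[0] if cv2.contourArea(q)>15]
        out.append([tuple(np.add(cv2.boundingRect(q),(x0,y0,0,0))) for q in c])
    print(arm.observe()["clock"],[[tuple(map(int,b)) for b in o] for o in out])
    for _ in range(5): arm.get_image("side")
E
python3 go.py 0.617 0.1928 0.25 4.4; python3 meas.py v6
```

```text
20.05 [[(283, 170, 46, 21)], [(308, 203, 5, 40), (290, 167, 23, 30)]]
20.4 [[(283, 173, 46, 22)], [(308, 204, 5, 40), (290, 166, 23, 31)]]
20.75 [[(283, 173, 46, 22)], [(308, 204, 5, 40), (290, 166, 23, 32)]]
xyz [2.89  1.025 1.736] twist [-0.01 -0.    0.01]
t 21.0 pos [0.5694 0.0151 0.3542] yaw 4.5 F [ 1.11 -0.64  0.08] M [-0.067  0.02  -0.054] w 23.1 q [-0.64  0.3   0.71  1.56 -0.2   1.35  0.17]
21.1
```

View pics/v6.png

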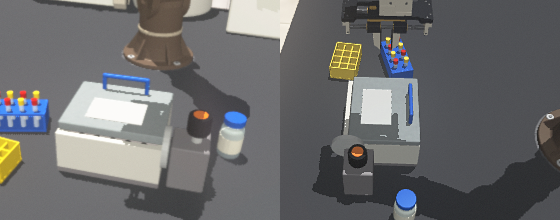

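It sank fully shut again, so the lid isn't held yet. I regrip the nut with more force and feel where the torque starts.

Request:
jog_arm:
  moves:
    - {"xyz":[1,0.34,0],"twist":[0,0,0],"grip":-0.6}
    - {"xyz":[2,0.68,0],"twist":[0,0,0],"grip":-0.6}
    - {"xyz":[2.89,1.0,0.6],"twist":[0,0,0],"grip":-0.6}
    - {"xyz":[2.89,1.0,1.4],"twist":[0,0,0],"grip":-0.6}
    - {"xyz":[2.89,1.0,1.74],"twist":[0,0,0],"grip":-0.6}

```text
clock: 21.72
position: [0.6139, 0.194, 0.2461]
ee_rot: [-2.128, -2.307, 0.009]
force: [0.3, -0.7, 0.2]
width: 0.748
```

Request:
jog_arm:
  moves:
    - {"xyz":[0,0,0],"twist":[0,0,0],"grip":-0.6}
    - {"xyz":[0,0,0],"twist":[0,0,0],"grip":-0.6}

```text
clock: 21.98
position: [0.6162, 0.1925, 0.251]
ee_rot: [-2.133, -2.306, -0.0]
force: [0.6, -0.9, 0.7]
width: 0.794
```

```bash
python3 go.py 0.618 0.1925 0.143 4.4; python3 - <<'E'
from h import *
s=arm.observe(); w=arm.get_image("wrist"); cv2.imwrite("pics/w7.png",w)
m=cv2.inRange(cv2.cvtColor(w,cv2.COLOR_BGR2HSV),(3,150,150),(18,255,255))
c=max([q for q in cv2.findContours(m[:280].copy(),0,2)[0]],key=cv2.contourArea); e=cv2.minEnclosingCircle(c); print(e,cv2.contourArea(c),onz("wrist",e[0],.165,s))
cx,cy=map(int,e[0]); cv2.imwrite("pics/w7c.png",cv2.resize(w[max(0,cy-50):cy+50,cx-60:cx+60],None,fx=4,fy=4,interpolation=0))
E
```

```text
xyz [-0.003  0.03   1.801] twist [-0.    -0.002  0.007]
t 21.98 pos [0.6162 0.1925 0.251 ] yaw 4.47 F [ 0.58 -0.94  0.68] M [-0.147 -0.005  0.02 ] w 73.0 q [-0.79  0.5   0.62  1.54 -0.31  1.2  -0.03]
((274.3552551269531, 219.4736785888672), 17.538278579711914) 453.0 [0.61771383 0.19114402 0.165     ]
```

View pics/w7c.png

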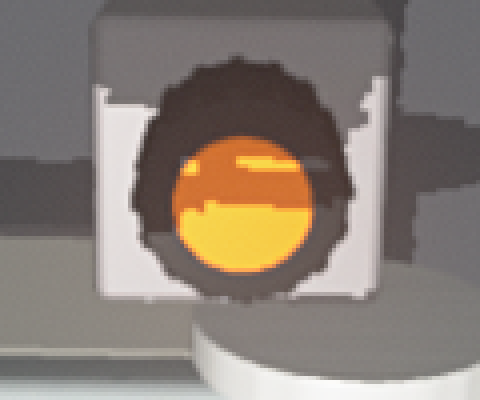

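The crop shows the ribbed nut, with shadow on its orange top, centred at about (274,219), and no mark to read an angle from. I descend and grip harder.

Request:
jog_arm:
  moves:
    - {"xyz":[0,0.02,0.8],"twist":[0,0,0],"grip":-0.6}
    - {"xyz":[0,0.02,1.4],"twist":[0,0,0],"grip":-0.6}
    - {"xyz":[0,0.02,1.8],"twist":[0,0,0],"grip":-0.6}
    - {"xyz":[0,0.02,1.8],"twist":[0,0,0],"grip":-0.3}
    - {"xyz":[0,0.02,1.8],"twist":[0,0,0],"grip":0.1}
  force: 55

```text
clock: 22.65
position: [0.6176, 0.1928, 0.1436]
ee_rot: [-2.133, -2.307, -0.002]
force: [0.9, 0.1, 0.9]
width: 0.632
```

Request:
jog_arm:
  moves:
    - {"xyz":[0,0,0],"twist":[0,0,0],"grip":0.4}
    - {"xyz":[0,0,0],"twist":[0,0,0],"grip":0.4}
    - {"xyz":[0,0,0],"twist":[0,0,0],"grip":0.4}

```text
clock: 23.02
position: [0.618, 0.193, 0.1433]
ee_rot: [2.132, 2.306, 0.003]
force: [3.4, 0.0, 6.7]
width: 0.47
```

```bash
mv o.txt o1.txt; python3 o.py; python3 go.py
```

```text
[ 4.495 -0.056 23.025]
t 23.02 pos [0.618  0.193  0.1433] yaw 4.49 F [3.37 0.02 6.67] M [ 0.021 -0.468 -0.056] w 43.2 q [-0.75  0.6   0.57  1.66 -0.38  0.99  0.03]
```

Request:
jog_arm:
  moves:
    - {"xyz":[0,0,0],"twist":[0,0,0.12],"grip":0.4}

```text
clock: 23.15
position: [0.618, 0.1931, 0.1433]
ee_rot: [2.156, 2.284, 0.003]
force: [3.2, -0.4, 6.3]
width: 0.473
```

```bash
python3 o.py
```

```text
[ 3.312  0.467 23.15 ]
```

Request:
jog_arm:
  moves:
    - {"xyz":[0,0,0],"twist":[0,0,0.12],"grip":0.4}

```text
clock: 23.28
position: [0.618, 0.193, 0.1433]
ee_rot: [2.18, 2.261, 0.003]
force: [2.2, 0.3, 6.9]
width: 0.473
```

```bash
python3 o.py
```

```text
[ 2.099  0.449 23.275]
```

Request:
jog_arm:
  moves:
    - {"xyz":[0,0,0],"twist":[0,0,0.12],"grip":0.4}

```text
clock: 23.4
position: [0.618, 0.193, 0.1433]
ee_rot: [2.203, 2.238, 0.003]
force: [2.9, -0.7, 6.5]
width: 0.47
```

```bash
python3 o.py
```

```text
[ 0.897  0.45  23.4  ]
```

Request:
jog_arm:
  moves:
    - {"xyz":[0,0,0],"twist":[0,0,0.12],"grip":0.4}

```text
clock: 23.52
position: [0.618, 0.193, 0.1433]
ee_rot: [2.227, 2.215, 0.003]
force: [2.6, -0.6, 6.5]
width: 0.47
```

```bash
python3 o.py
```

```text
[-0.302  0.421 23.525]
```

Request:
jog_arm:
  moves:
    - {"xyz":[0,0,0],"twist":[0,0,0.1],"grip":0.4}

```text
clock: 23.65
position: [0.618, 0.193, 0.1433]
ee_rot: [2.246, 2.196, 0.003]
force: [3.4, -0.3, 6.4]
width: 0.472
```

```bash
python3 o.py
```

```text
[-1.298  0.462 23.65 ]
```

Request:
jog_arm:
  moves:
    - {"xyz":[0,0,0],"twist":[0,0,0.1],"grip":0.4}

```text
clock: 23.78
position: [0.618, 0.193, 0.1433]
ee_rot: [2.265, 2.176, 0.003]
force: [3.8, 0.1, 6.7]
width: 0.472
```

```bash
python3 o.py; python3 - <<'E'
import cv2,numpy as np
# slack fall at t=5.05 for comparison (side crop offset 180,120)
im=cv2.imread("pics/side3.png"); m=cv2.inRange(cv2.cvtColor(im,cv2.COLOR_BGR2HSV),(105,150,60),(128,255,255))
print([cv2.boundingRect(c) for c in cv2.findContours(m,0,2)[0] if cv2.contourArea(c)>15])
for f in ("v5","scene2","v6"):
    im=cv2.imread(f"pics/{f}.png")[:,280:]; m=cv2.inRange(cv2.cvtColor(im,cv2.COLOR_BGR2HSV),(105,150,60),(128,255,255)); print(f,[cv2.boundingRect(c) for c in cv2.findContours(m,0,2)[0] if cv2.contourArea(c)>15])
E
```

```text
[-2.292  0.434 23.775]
[(116, 189, 21, 21), (129, 84, 4, 40), (101, 41, 32, 37)]
v5 [(116, 189, 21, 21), (126, 79, 4, 33), (101, 41, 32, 33)]
scene2 [(116, 189, 21, 21), (125, 64, 8, 17), (103, 64, 12, 36)]
v6 [(116, 189, 21, 21), (129, 84, 4, 40), (101, 41, 32, 36)]
```

The slack lid was shut within about 0.5 s of release. On the second release it was still about 10° up after roughly 0.9 s, so there is friction now, just not enough. This turn added about 7° and reads about 0.45 N m, a rise of about 0.18. I retest with a gentler release.

Request:
jog_arm:
  moves:
    - {"xyz":[0,0,0],"twist":[0,0,0],"grip":-0.3}
    - {"xyz":[0,0,0],"twist":[0,0,0],"grip":-0.3}
    - {"xyz":[0,0,-0.6],"twist":[0,0,0],"grip":-0.3}
    - {"xyz":[0,0,-1.4],"twist":[0,0,0],"grip":-0.2}
    - {"xyz":[0,0,-1.8],"twist":[0,0,0],"grip":-0.1}

```text
clock: 24.4
position: [0.6171, 0.1926, 0.2521]
ee_rot: [-2.266, -2.176, -0.001]
force: [-0.0, 0.1, -0.1]
width: 0.561
```

```bash
python3 go.py 0.4993 0.010 0.25 4.4
```

```text
xyz [-3.12  -1.839  0.032] twist [ 0.    -0.003 -0.672]
t 24.4 pos [0.6171 0.1926 0.2521] yaw -2.32 F [-0.02  0.1  -0.12] M [-0.111  0.015  0.037] w 51.6 q [-0.81  0.51  0.66  1.53 -0.33  1.21 -0.13]
```

Request:
jog_arm:
  moves:
    - {"xyz":[-3.12,-1.84,0],"twist":[0,0,-0.67],"grip":0.1}
    - {"xyz":[-3.12,-1.84,0],"twist":[0,0,-0.67],"grip":0.1}
    - {"xyz":[-3.12,-1.84,0],"twist":[0,0,-0.67],"grip":0.1}
    - {"xyz":[-3.12,-1.84,0],"twist":[0,0,-0.67],"grip":0.1}
    - {"xyz":[-3.12,-1.84,0],"twist":[0,0,-0.67],"grip":0.1}

```text
clock: 25.02
position: [0.4972, 0.0079, 0.2501]
ee_rot: [-2.137, -2.299, 0.002]
force: [1.6, 0.0, 0.3]
width: 0.445
```

Request:
jog_arm:
  moves:
    - {"xyz":[0,0,0],"twist":[0,0,0],"grip":0.1}
    - {"xyz":[0,0,0],"twist":[0,0,0],"grip":0.1}
    - {"xyz":[0,0,0],"twist":[0,0,0],"grip":0.1}

```text
clock: 25.4
position: [0.4991, 0.0109, 0.2497]
ee_rot: [-2.132, -2.305, 0.003]
force: [-0.1, 0.8, 0.4]
width: 0.453
```

```bash
python3 go.py 0.4993 0.010 0.155 4.4
```

```text
xyz [-0.015  0.006  1.578] twist [-0.013  0.002  0.007]
t 25.4 pos [0.4991 0.0109 0.2497] yaw 4.47 F [-0.13  0.81  0.38] M [-0.129 -0.002  0.018] w 41.7 q [-0.7   0.24  0.71  1.89 -0.18  1.07  0.16]
```

Request:
jog_arm:
  moves:
    - {"xyz":[0,-0.02,0.7],"twist":[0,0,0],"grip":0.1}
    - {"xyz":[0,-0.02,1.3],"twist":[0,0,0],"grip":0.1}
    - {"xyz":[0,-0.02,1.58],"twist":[0,0,0],"grip":0.1}
    - {"xyz":[0,-0.02,1.58],"twist":[0,0,0],"grip":0.6}
    - {"xyz":[0,-0.02,1.58],"twist":[0,0,0],"grip":1}
  force: 18

```text
clock: 26.02
position: [0.4981, 0.0102, 0.1558]
ee_rot: [-2.134, -2.305, 0.001]
force: [0.8, 0.5, 1.0]
width: 0.28
```

Request:
jog_arm:
  moves:
    - {"xyz":[0,0,0],"twist":[0,0,0],"grip":1}
    - {"xyz":[0,0,0],"twist":[0,0,0],"grip":1}

```text
clock: 26.28
position: [0.4993, 0.0103, 0.1561]
ee_rot: [2.133, 2.304, 0.003]
force: [7.7, -0.2, -5.3]
width: 0.097
```

```bash
python3 go.py
```

```text
t 26.27 pos [0.4993 0.0103 0.1561] yaw 4.41 F [ 7.66 -0.2  -5.26] M [-0.011 -1.65  -0.056] w 8.9 q [-0.63  0.36  0.65  2.02 -0.29  0.85  0.27]
```

Request:
jog_arm:
  moves:
    - {"xyz":[0,0.06,-0.18],"twist":[0,0,0],"grip":1}
    - {"xyz":[0,0.14,-0.36],"twist":[0,0,0],"grip":1}
    - {"xyz":[0,0.23,-0.54],"twist":[0,0,0],"grip":1}
    - {"xyz":[0,0.34,-0.71],"twist":[0,0,0],"grip":1}
    - {"xyz":[0,0.46,-0.87],"twist":[0,0,0],"grip":1}

```text
clock: 26.9
position: [0.5265, 0.0121, 0.2076]
ee_rot: [2.134, 2.304, 0.0]
force: [7.8, -0.7, -15.0]
width: 0.1
```

Request:
jog_arm:
  moves:
    - {"xyz":[0,0.12,-0.15],"twist":[0,0,0],"grip":1}
    - {"xyz":[0,0.26,-0.29],"twist":[0,0,0],"grip":1}
    - {"xyz":[0,0.41,-0.43],"twist":[0,0,0],"grip":1}
    - {"xyz":[0,0.56,-0.55],"twist":[0,0,0],"grip":1}
    - {"xyz":[0,0.74,-0.66],"twist":[0,0,0],"grip":1}

```text
clock: 27.52
position: [0.5685, 0.0148, 0.2469]
ee_rot: [-2.134, -2.302, 0.006]
force: [-5.4, -4.5, -2.7]
width: 0.103
```

Request:
jog_arm:
  moves:
    - {"xyz":[0,0,0],"twist":[0,0,0],"grip":1}
    - {"xyz":[0,0,0],"twist":[0,0,0],"grip":1}
    - {"xyz":[0,0,0],"twist":[0,0,0],"grip":1}

```text
clock: 27.9
position: [0.5696, 0.0148, 0.2477]
ee_rot: [-2.135, -2.304, 0.001]
force: [-2.9, -4.0, 3.1]
width: 0.101
```

```bash
python3 go.py
```

```text
t 27.9 pos [0.5696 0.0148 0.2477] yaw 4.35 F [-2.88 -4.02  3.08] M [-1.058  0.699 -0.117] w 9.3 q [-0.62  0.38  0.69  1.74 -0.26  1.12  0.23]
```

Lifting took about 6 N tangentially, against about 3 N when slack. Now I release gently.

Request:
jog_arm:
  moves:
    - {"xyz":[0,0,0],"twist":[0,0,0],"grip":0.65}
    - {"xyz":[0,0,0],"twist":[0,0,0],"grip":0.5}
    - {"xyz":[0,0,0],"twist":[0,0,0],"grip":0.5}
    - {"xyz":[0,0,0],"twist":[0,0,0],"grip":0.5}

```text
clock: 28.4
position: [0.5695, 0.0159, 0.2469]
ee_rot: [-2.133, -2.304, 0.002]
force: [0.4, -0.4, -0.1]
width: 0.245
```

```bash
python3 meas.py v8; python3 go.py
```

```text
28.5
t 28.5 pos [0.5694 0.0157 0.2468] yaw 4.4 F [ 0.02  0.11 -0.01] M [-0.112  0.072 -0.007] w 22.9 q [-0.62  0.38  0.69  1.74 -0.27  1.12  0.23]
```

View pics/v8.png

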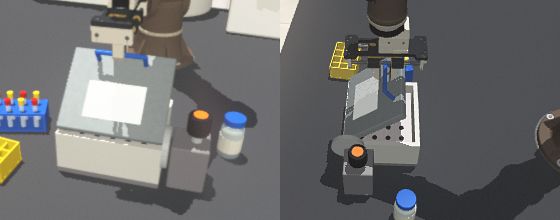

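The fingers are open and feel zero force, and the lid stays up (handle at scene crop (122,58)). I rise straight up and away.

Request:
jog_arm:
  moves:
    - {"xyz":[0,0,-0.15],"twist":[0,0,0],"grip":0.5}
    - {"xyz":[0,0,-0.45],"twist":[0,0,0],"grip":0.5}
    - {"xyz":[0,0,-0.9],"twist":[0,0,0],"grip":0.5}
    - {"xyz":[0,0,-1.5],"twist":[0,0,0],"grip":0.5}
    - {"xyz":[0,0,-1.8],"twist":[0,0,0],"grip":0.5}

```text
clock: 29.12
position: [0.5702, 0.0153, 0.3574]
ee_rot: [2.135, 2.304, 0.001]
force: [0.9, -0.3, 0.4]
width: 0.251
```

```bash
cat > hb.py <<'E'
from h import *
for k in range(4):
    out=[]
    for n,box in (("scene",(250,140,345,200)),("side",(290,150,325,250))):
        im=cv2.cvtColor(arm.get_image(n),cv2.COLOR_BGR2HSV); m=cv2.inRange(im,(105,150,60),(128,255,255)); x0,y0,x1,y1=box
        c=[q for q in cv2.findContours(m[y0:y1,x0:x1].copy(),0,2)[0] if cv2.contourArea(q)>15]
        out.append([tuple(int(v) for v in np.add(cv2.boundingRect(q),(x0,y0,0,0))) for q in c])
    print(round(arm.observe()["clock"],2),out)
    for _ in range(4): arm.get_image("side")
E
python3 hb.py; python3 go.py; python3 meas.py v9
```

```text
29.23 [[(276, 149, 51, 17)], [(305, 179, 8, 22), (293, 166, 6, 6)]]
29.52 [[(275, 149, 52, 17)], [(305, 179, 8, 22)]]
29.82 [[(275, 149, 52, 17)], [(305, 179, 8, 22)]]
30.12 [[(275, 150, 52, 16)], [(305, 179, 8, 22)]]
t 30.32 pos [0.5696 0.0156 0.3548] yaw 4.4 F [-0.43  0.78  0.31] M [-0.111  0.045  0.023] w 23.2 q [-0.65  0.3   0.72  1.56 -0.2   1.35  0.17]
30.425
```

View pics/v9.png

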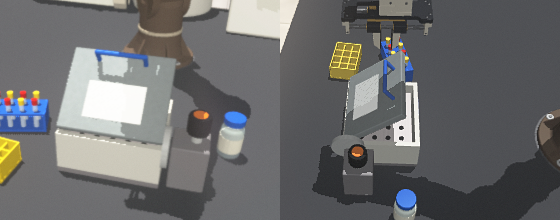

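The lid stands open with the gripper clear (handle at scene (301,157)), and the bystanders are unmoved. One more check for creep before handing in.

```bash
python3 hb.py; python3 - <<'E'
from h import *
# bar angle: mean of bar end pixels across views
im=[arm.get_image("scene"),arm.get_image("side")]
c=[]
for i,(x0,y0,x1,y1) in zip(im,((250,140,345,175),(300,170,325,205))):
    m=cv2.inRange(cv2.cvtColor(i,cv2.COLOR_BGR2HSV),(105,150,60),(128,255,255)); ys,xs=np.nonzero(m[y0:y1,x0:x1]); k=ys-ys.min()<4 if y0==140 else ys>-1
    c.append((xs.mean()+x0,ys.mean()+y0))
p,g=meet(ray("scene",(301,153)),ray("side",c[1])); d=p-np.array([.659,.0225,.1]); print(p,g,"angle",np.degrees(np.arctan2(d[2],-(d[0]*.997+d[1]*.077)))-19)
E
```

```text
30.52 [[(275, 150, 52, 16)], [(305, 179, 8, 22)]]
30.82 [[(276, 150, 51, 16)], [(305, 179, 8, 22)]]
31.12 [[(275, 149, 52, 17)], [(305, 179, 8, 22)]]
31.43 [[(275, 149, 52, 17)], [(305, 179, 8, 22)]]
[ 0.51041419 -0.00547677  0.22837285] 0.020429801654688187 angle 21.50207765344964
```

```bash
python3 - <<'E'
from h import *
print(onz("scene",(301,153),.246)); print(arm.sign_off())
E
```

```text
[0.56536379 0.01619252 0.246     ]
the job is handed in; nothing more can be done
None
```

The lid now stays up by itself at about 40°, and the job is handed in. The first tightening was not enough, so I tightened the nut a second time.

- **Slack check:** I lifted the lid about 40° by the blue bar and let go. It was shut within about half a second.
- **First tightening:** I turned the nut clockwise while reading the wrist torque. Torque was about 0.27 N m in the slack and about 0.45 N m where I stopped, a rise of 0.17 to 0.18.
- **Failed lift:** I lifted and released the lid, and it sank shut, though more slowly than before. That disagrees with the torque reading, which was already in the snug range, and I don't know why.
- **Second tightening:** I turned the nut about 7° further. The torque still read about 0.45 N m, a rise of about 0.18, below the 0.24 that would ruin the shoe.
- **Final lift:** Lifting now took about 6 N along the arc, against about 3 N when slack. After release the fingers felt no force, and the handle stayed within a pixel for about 3 s with the gripper clear.

- **Angle check:** My last two-view angle check gave 21.5°, but its two rays missed each other by 20 mm, so I discarded it. The gripper's position at release, and the scene camera's ray cast at that height, both fit about 40°.
- **Bystanders:** The tube rack, tip box and jar look unmoved in the last picture. The clock read about 31.5 s of the 72 s allowed.

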